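Close up the sample blocks in the rail

ROBOT

A 6-joint arm with a two-finger parallel gripper is mounted at the origin on the work surface. World frame = base frame: x ahead of the robot, y to its left, z up, the work surface at z = 0. Lengths are in m, angles in rad, forces in N, time in s.
With the tool pointing down it reaches from about 0.3 to 0.85 m from the base axis. Payload 4.2 kg.
Tool frame: the origin (TCP) lies on the front face of the gripper's body, between the roots of the fingers; the fingertips stand bot.finger_overhang ahead of it and the grasp point (between the pads) lies 60 mm ahead of it (bot.finger_overhang is the distance from the TCP to the fingertips, in m); y points along the fingers, z is the direction in which the jaws open and shut, and the axes are right-handed (so a half turn about y gives the same grasp; the last joint's range is limited). The gripper opens to 91 mm and grips with 3 to 60 N. Pads are 32 mm wide; open, the fingers measure 118 mm over their backs; the gripper's body (76 mm by 178 mm) begins 60 mm behind the grasp point.
Start: joints at [-1.367, 0.32, 1.565, -0, 1.257, -0.02], TCP at [0.128, -0.561, 0.292] pointing down, gripper open.
Joint ranges: [-3.11, 3.11], [-0.84, 2.01], [0.21, 2.61], [-1.34, 4.49], [0.05, 2.63], [-2.56, 2.56]. Speed limits (rad/s): [2.57, 2.57, 3.14, 3.14, 3.14, 3.14].

INTERFACE

Orientations are given as a unit quaternion [w, x, y, z].
In Python, from station import bot, vision gives the robot as it stands.
- The arm moves only by the tool drive_tool, never from a script. Its argument "increments" is text: rows parted by semicolons, each of 7 numbers parted by spaces: the turn, a rotation vector about the tool's x, y, z in degrees, then the shift along the tool's x, y, z in cm, then the gripper's target within -1 to 1 (shut at 1, half-way at 0, fully open at -1). A call has exactly 10 rows; each row shifts and turns the commanded pose from where the row before left it, along the tool's axes as they then stand; what a row does not reach is not made up. A row lasts 1/12 s, in which the tool goes at most 41.7 mm and 7.16 degrees, less where a joint would pass 70% of its speed; a pose out of reach is approached as far as the arm can. A call is refused whole if a number of a shift passes 4.17 or a number of a turn 7.16, either way. A call with a gripper value outside its range is refused whole. The fingers move at their own pace and stop on an object; "newtons" is the grip in N (left out, the last holds). Time passes only in rows, so rows that do not move let the fingers close, or fill a call up. It gives the time, the measured TCP pose, the force and the opening at its end, in the units of the state.
- bot.read_state(): the state, without advancing time (a new reading comes with each control period).
- vision.get_image(name): name is "scene" or "top" or "wrist"; returns the picture (384x512x3 uint8, blue, green, red); there is no depth.
- vision.calibration(name): a dict with "fx", "fy", "cx", "cy" (pixels), "rvec" (rotation vector, rad) and "tvec" (3), from world to camera coordinates, as OpenCV has them; the wrist camera has in their place "hand_eye" (4x4, takes a point from camera to tool coordinates, whose origin is the TCP and whose axes are the tool frame's). Camera axes: x right, y down, z forward; pixel columns grow to the right and rows downward; lengths in m; the calibration is good to about 2 mm. A picture is of the moment at which its call begins: read the wrist's pose just before it. calibration takes no time and is no camera call.
- bot.finish_job(): hands the job in, once; it reports no verdict.
The state is a dict: "clock": time; "joint_pos": joint angles; "dq": joint speeds; "effort": joint torques, N m; "eef_pos": TCP position; "tool_rot": TCP orientation; "ft_force": force on the tool from outside, world axes, zero at the start; "moment": the same for the moment, N m; "width": opening from 0.0 (shut) to 1.0 (fully open).
Only numpy, scipy, OpenCV 4.12 (cv2) and the standard library are available. Lean on these libraries where they do the work, as an engineer would, in place of code of your own. Each camera call takes 0.05 s, during which the arm holds its last target.

TASK

With the fingertips, push the row of four colour-sample blocks along the aluminium rail from behind, as one train that stays together, until it is fully home against the red end stop. Then swing the orange keeper arm fully across the rail behind the last block, and move clear. Only push: do not lift or tip the blocks, and leave the spare block, the tin and the putty knife where they are.

Things in the scene. Friction and masses are not known exactly. Their poses are not given: they have to be found in the camera images.
- rail: Aluminium channel fixed to the bench: 360 long, 56 wide, walls 14 high and 4 thick, floor 4 thick (mm). Origin on the bench surface, on the centre line; x runs along the rail towards the red end stop, y across, z up. Runs from x = -170 (open end) to 190 mm. The row starts 60 to 115 mm short of the stop; home it fills x = 10 to 170 mm.
- stop_face (a point): Centre of the inner face of the red end stop (block 20 mm thick, 56 mm wide, 44 mm high) that the row must meet; at x = 170 mm, y = 0, z = 24 mm of the rail.
- block_white_mid (a point): Centre of the sample block with the off-white painted top: wood, 40 mm along the rail, 45 mm across, 40 mm high, about 80 g, loose in the rail on its floor (top 44 mm above the bench, 30 mm above the rail's walls). The order of the four blocks in the row varies.
- block_blue_mid (a point): Centre of the sample block with the grey-blue painted top: wood, 40 mm along the rail, 45 mm across, 40 mm high, about 80 g, loose in the rail on its floor (top 44 mm above the bench, 30 mm above the rail's walls). The order of the four blocks in the row varies.
- block_ochre_mid (a point): Centre of the sample block with the ochre yellow painted top: wood, 40 mm along the rail, 45 mm across, 40 mm high, about 80 g, loose in the rail on its floor (top 44 mm above the bench, 30 mm above the rail's walls). The order of the four blocks in the row varies.
- block_green_mid (a point): Centre of the sample block with the grey-green painted top: wood, 40 mm along the rail, 45 mm across, 40 mm high, about 80 g, loose in the rail on its floor (top 44 mm above the bench, 30 mm above the rail's walls). The order of the four blocks in the row varies.
- keeper (a joint): Angle of the orange keeper arm on its upright pivot: 0 = closed, straight across the rail (hard stop); at the start 1.45 to 2.0 rad = open, beside the rail, pointing to the open end. Closes clockwise seen from above, under 2 N at the arm, stays where left. Can close only once the row is home; then its face is 4 mm behind the last block.
- keeper_pivot (a point): On the keeper's pivot axis, half-way up the arm, 28 mm above the bench; at x = 1 mm, y = -45 mm of the rail. The arm is a bar 10 mm thick and 20 mm high (from 18 to 38 mm above the bench), reaching 80 mm from this axis; the pivot boss has radius 11 mm and its top is 40 mm above the bench.
- keeper_tip (a point): Middle of the free end of the keeper arm, 80 mm from the pivot axis, 28 mm above the bench. At joint value a it lies from the pivot in the direction (-sin a, cos a) of the rail's x and y.
- spare_block_mid (a point): Bystander: centre of a plain brown wooden block of the same size, standing on the bench on the rail's +y side (towards the robot). Leave it.
- tin_mid (a point): Bystander: centre of a closed tin with a blue label, 64 mm diameter, 100 mm high, standing on the rail's -y side near the stop end. Leave it.
- putty_knife_grip (a point): Bystander: grip of a putty knife 200 mm long, lying on the bench on the rail's +y side (towards the robot). Leave it.
There are look-alikes about, which are no part of the job. What is shaped like the part that bears block_white_mid but pink or purple is not meant.

How it is judged:
On the way:
1. the row of four is home against the stop, with the keeper still open (x of each of block_white_mid, block_blue_mid, block_ochre_mid, block_green_mid in the frame of rail above 0.026 m and value of joint keeper above 0.6 rad), for 0.2 s.
At the end, for the whole second after the job is handed in: All four blocks stand flat in the rail, within 5 mm of its centre line, closed up against the stop (the last one, and so the whole row, within 4 mm of fully home); the keeper is within 0.1 rad of fully closed and at rest; the bystanders have moved less than 15 mm (x of each of block_white_mid, block_blue_mid, block_ochre_mid, block_green_mid in the frame of rail above 0.026 m and z of block_white_mid in the frame of rail between 0.02 and 0.028 m and y of block_white_mid in the frame of rail between -0.005 and 0.005 m and angle between each of block_white_mid, block_blue_mid, block_ochre_mid, block_green_mid's own z axis and vertical below 0.1 rad and z of block_blue_mid in the frame of rail between 0.02 and 0.028 m and y of block_blue_mid in the frame of rail between -0.005 and 0.005 m and z of block_ochre_mid in the frame of rail between 0.02 and 0.028 m and y of block_ochre_mid in the frame of rail between -0.005 and 0.005 m and z of block_green_mid in the frame of rail between 0.02 and 0.028 m and y of block_green_mid in the frame of rail between -0.005 and 0.005 m and value of joint keeper below 0.1 rad and velocity of joint keeper between -0.05 and 0.05 rad/s and distance of each of spare_block_mid, tin_mid, putty_knife_grip from where it was at the start of the episode below 0.015 m); the robot touches nothing.
It fails at once if a block is lifted (by 10 mm) or tipped (by 0.35 rad) (height (world z) of any of block_white_mid, block_blue_mid, block_ochre_mid, block_green_mid above 0.034 m or angle between any of block_white_mid, block_blue_mid, block_ochre_mid, block_green_mid's own z axis and vertical above 0.35 rad).
It fails at once if the row is broken apart: its first and last blocks come more than 15 mm farther apart than when touching (distance between block_white_mid and block_blue_mid above 0.136 m or distance between any of block_white_mid, block_blue_mid and block_ochre_mid above 0.136 m or distance between any of block_white_mid, block_blue_mid, block_ochre_mid and block_green_mid above 0.136 m).
It fails at once if the spare block, tin or putty knife is moved by 15 mm (distance of any of spare_block_mid, tin_mid, putty_knife_grip from where it was at the start of the episode above 0.015 m).
It also fails if it takes over 48 s, if anything falls off the work surface, if the arm or the gripper's body presses on something with over 40 N, if the wrist force passes 120 N, or if a joint passes its speed limit or range.

## Working session

There is one attempt and no reset: what is moved stays moved. The work goes in short steps, Python scripts to look and compute and a tool call to move; the robot and the scene stay as the last step left them, time stands still between calls to the robot, and variables do not carry over. Pictures are saved under pics/ and viewed, and the job is handed in when it is done.

Besides the shell and the picture viewer there is one more tool, called by a JSON object that holds its "method" and its "body". drive_tool: Moves the arm, as the interface text tells. Its arguments: {"type":"object","properties":{"increments":{"type":"string"},"newtons":{"type":"number"}},"required":["increments"]}

```bash
mkdir -p pics; ls; python3 - <<'E'
from station import bot, vision
import cv2
print(bot.read_state(), bot.finger_overhang)
for n in("scene","top","wrist"):
    cv2.imwrite(f"pics/{n}0.png",vision.get_image(n)); print(n,vision.calibration(n))
E
```

```text
pics
{'clock': 0.0, 'joint_pos': array([-1.36698749e+00,  3.20293895e-01,  1.56565940e+00, -3.67960562e-06,
        1.25736699e+00, -1.99734187e-02]), 'dq': array([-0.00066793, -0.00027293,  0.00017777,  0.00021958,  0.00049774,
       -0.00018046]), 'effort': array([-3.34619370e-03, -4.12455153e+01, -2.31969202e+01,  7.25303614e-02,
        4.59326897e-02, -1.38251989e-04]), 'eef_pos': array([ 0.12754676, -0.56031298,  0.29142662]), 'tool_rot': array([ 0.07889706, -0.07901166,  0.70329285, -0.70207662]), 'ft_force': array([-0.68703493, -0.20869856,  0.27117236]), 'moment': array([ 0.00301501,  0.03576615, -0.03141187]), 'width': 0.9998541719063797} 0.0783
scene {'fx': 412.9770368082344, 'fy': 412.9770368082344, 'cx': 253.29534217199074, 'cy': 197.27232369662548, 'rvec': array([ 1.53203903,  1.98854815, -0.85477739]), 'tvec': array([ 0.12714959, -0.33547146,  1.50438234])}
top {'fx': 417.9123299400373, 'fy': 417.9123299400373, 'cx': 248.98588248597508, 'cy': 191.87495633070472, 'rvec': array([ 2.19438419, -2.16284256,  0.10695349]), 'tvec': array([-0.00507428,  0.57593649,  0.89876877])}
wrist {'fx': 314.69441256352746, 'fy': 314.69441256352746, 'cx': 249.2869401450252, 'cy': 190.01523289857732, 'hand_eye': array([[-1.94341550e-04,  9.64810784e-01,  2.62945077e-01,
        -7.41096631e-02],
       [-4.96255322e-04, -2.62945143e-01,  9.64810658e-01,
        -9.28173040e-02],
       [ 9.99999858e-01,  5.70149045e-05,  5.29893653e-04,
        -3.89396609e-04],
       [ 0.00000000e+00,  0.00000000e+00,  0.00000000e+00,
         1.00000000e+00]])}
```

View pics/scene0.png

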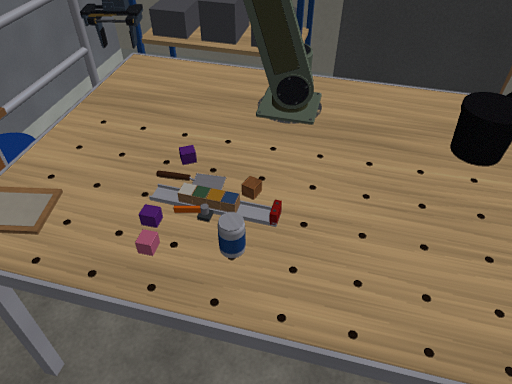

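View pics/top0.png

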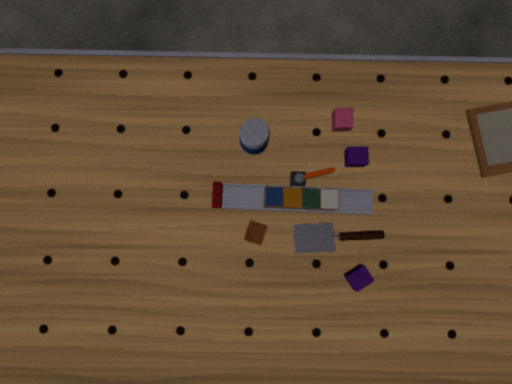

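View pics/wrist0.png

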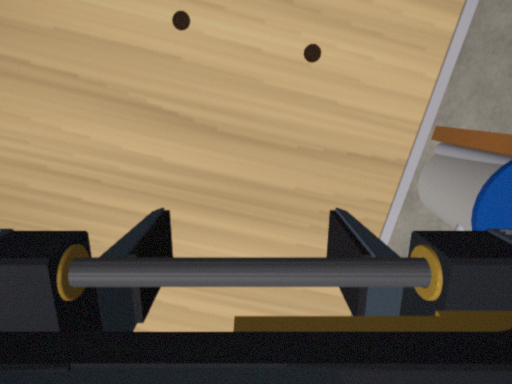

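The scene and top views show the rail with its red stop at top (217,195), blocks in the order blue, ochre, green, white (white is last, ~(330,199)), and the keeper arm open at ~(320,174). The tin is at (254,135), the spare at (256,232), the knife at (315–384,237). The wrist view does not see the job yet. Now I'll measure.

```bash
cat > h.py <<'E'
import numpy as np, cv2
from scipy.spatial.transform import Rotation as Ro
from station import bot, vision
def cam(n):
    c=vision.calibration(n); K=np.array([[c['fx'],0,c['cx']],[0,c['fy'],c['cy']],[0,0,1]])
    if n=='wrist':
        s=bot.read_state(); T=np.eye(4); q=s['tool_rot']; T[:3,:3]=Ro.from_quat([q[1],q[2],q[3],q[0]]).as_matrix(); T[:3,3]=s['eef_pos']
        M=T@c['hand_eye']; return K,M[:3,:3],M[:3,3]
    R=cv2.Rodrigues(c['rvec'])[0]; return K,R.T,-R.T@c['tvec']
def ray(cm,px):
    K,R,o=cm; d=R@np.linalg.inv(K)@np.array([px[0],px[1],1.]); return o,d/np.linalg.norm(d)
def plane(cm,px,z):
    o,d=ray(cm,px); return o+d*(z-o[2])/d[2]
def proj(cm,P):
    K,R,o=cm; p=K@(R.T@(np.asarray(P)-o)); return p[:2]/p[2]
def tri(c1,p1,c2,p2):
    o1,d1=ray(c1,p1);o2,d2=ray(c2,p2)
    t=np.linalg.lstsq(np.c_[d1,-d2],o2-o1,rcond=None)[0]
    a=o1+t[0]*d1;b=o2+t[1]*d2; return (a+b)/2,np.linalg.norm(a-b)
E
python3 - <<'E'
from h import *
im=cv2.imread('pics/top0.png'); cv2.imwrite('pics/t0z.png',cv2.resize(im[100:300,190:400],None,fx=3.8,fy=3,interpolation=cv2.INTER_CUBIC) if 0 else cv2.resize(im[110:270,200:400],None,fx=4,fy=3.75,interpolation=cv2.INTER_CUBIC))
im=cv2.imread('pics/scene0.png'); cv2.imwrite('pics/s0z.png',cv2.resize(im[140:260,140:300],None,fx=5,fy=5,interpolation=cv2.INTER_CUBIC))
for n in('top','scene'):
    c=cam(n);print(n,c[2], proj(c,[0,0,0]),proj(c,[.1,-.5,0]),proj(c,[.2,-.5,0]))
E
```

```text
top [0.4922937  0.00966905 0.94713637] [246.62642905 459.67571764] [476.57550688 413.7239286 ] [474.97912401 366.32483181]
scene [1.31309819 0.21174903 0.78918301] [288.19993981 105.18003822] [149.93436933 100.60111162] [137.72790793 114.76843388]
```

View pics/t0z.png

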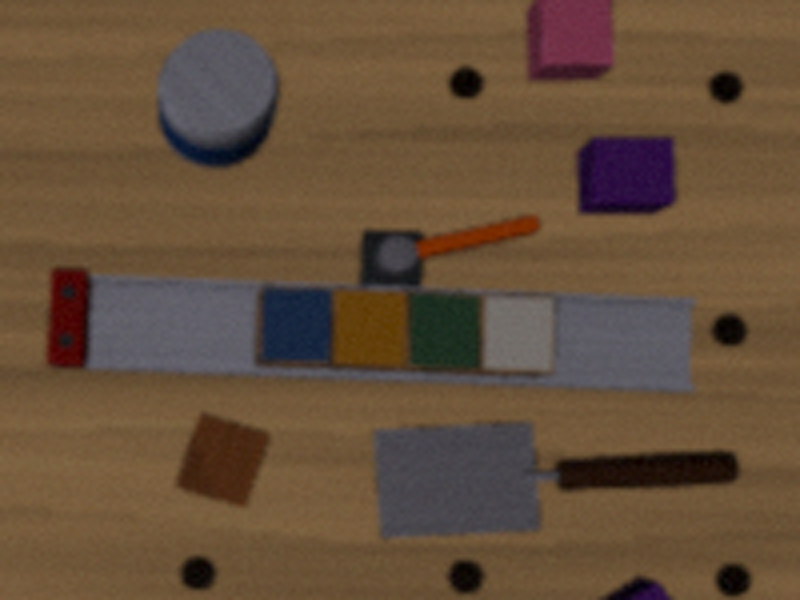

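View pics/s0z.png

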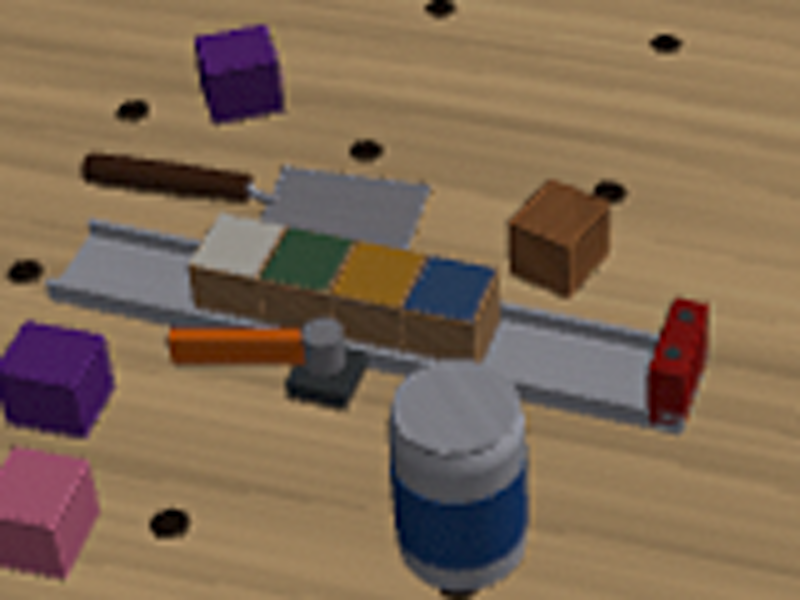

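The top close-up shows the keeper pointing to the open end and slightly away (tip at ~(335,170) full px); the order and gaps are clear. Next I'll triangulate the block tops.

```bash
python3 - <<'E'
from h import *
seeds={'blue':((274,197),(230,197)),'ochre':((292.5,197.5),(215.5,194.5)),'green':((311,198),(201,191)),'white':((329.5,198.5),(187.5,188.5)),'red':((217,195),None)}
C={n:cam(n) for n in('top','scene')}
def comp(n,seed):
    im=cv2.medianBlur(cv2.imread(f'pics/{n}0.png'),3); lab=cv2.cvtColor(im,cv2.COLOR_BGR2LAB).astype(int)
    s=tuple(int(round(v)) for v in seed); ref=lab[s[1]-1:s[1]+2,s[0]-1:s[0]+2].reshape(-1,3).mean(0)
    d=np.abs(lab-ref); m=((d[...,0]<28)&(np.hypot(d[...,1],d[...,2])<14)).astype(np.uint8)
    k,l,st,ce=cv2.connectedComponentsWithStats(m,connectivity=4); i=l[s[1],s[0]]
    r=cv2.minAreaRect(np.argwhere(l==i)[:,::-1].astype(np.float32))
    return ce[i],st[i],r
P={}
for k,(a,b) in seeds.items():
    ca,sa,r=comp('top',a)
    line=[k,ca.round(1),sa, np.round(r[1],1)]
    if b:
        cb,sb,_=comp('scene',b); p,e=tri(C['top'],ca,C['scene'],cb); line+= [cb.round(1),sb,p.round(4),round(e,4)]
    P[k]=plane(C['top'],ca,.044); line.append(P[k].round(4))
    print(*line)
# far end of rail: corners at wall top (zoom px (693,302),(693,388))
def zp(x,y): return (200+x/4-.375,110+y/3.75-.37)
for nm,z,px in [('end1',.014,(694,301)),('end2',.014,(694,390)),('red L top1',.048,(53,270)),('redR top',.048,(88,271)),('redRb',.048,(86,366)),('boss',.040,(398,252)),('arm tip end',.038,(538,224)),('arm root',.038,(420,249)),('railw1',.014,(300,284)),('railw1',.014,(600,297)),('railw2',.014,(300,378)),('railw2',.014,(600,387)),('white back edge',.044,(554,335)),('blue front edge',.044,(261,325))]:
    print(nm,plane(C['top'],zp(*px),z).round(4))
E
```

```text
blue [273.4 196. ] [265 187  18  20 328] [19. 17.] [229.5 197.4] [221 192  17  12 146] [ 0.5659 -0.0487  0.043 ] 0.0023 [ 0.5661 -0.0497  0.044 ]
ochre [292.4 197.3] [284 188  18  20 341] [19. 17.] [215.2 194.4] [207 189  18  12 157] [ 0.5637 -0.0896  0.0422] 0.0031 [ 0.5639 -0.0909  0.044 ]
green [310.6 197.8] [302 188  18  21 362] [20. 17.] [200.8 191.7] [192 186  18  13 158] [ 0.5632 -0.1297  0.0423] 0.0023 [ 0.5634 -0.1306  0.044 ]
white [347.5 199.7] [ 317  187   57   28 1264] [57.  26.3] [173.1 192.1] [149 183  47  19 414] [ 0.5616 -0.2142  0.0198] 0.0048 [ 0.5605 -0.2107  0.044 ]
red [216.5 194.7] [212 182  10  26 206] [ 8.8 25.4] [0.5671 0.0737 0.044 ]
end1 [ 0.5857 -0.2759  0.014 ]
end2 [ 0.5323 -0.2752  0.014 ]
red L top1 [0.5951 0.0819 0.048 ]
redR top [0.5948 0.0629 0.048 ]
redRb [0.5399 0.0629 0.048 ]
boss [ 0.6094 -0.1059  0.04  ]
arm tip end [ 0.6273 -0.1831  0.038 ]
arm root [ 0.6116 -0.1182  0.038 ]
railw1 [ 0.5926 -0.0542  0.014 ]
railw1 [ 0.5873 -0.2229  0.014 ]
railw2 [ 0.5363 -0.0547  0.014 ]
railw2 [ 0.5333 -0.2225  0.014 ]
white back edge [ 0.5617 -0.1903  0.044 ]
blue front edge [ 0.5652 -0.0312  0.044 ]
```

```bash
cat >> h.py <<'E'
u=np.array([.0255,.99967,0]);v=np.array([-.99967,.0255,0])
O=np.array([.5632,-.1065,0])
def rail(x,y,z=0): return O+u*x+v*y+np.array([0,0,z])
def torail(p): d=np.asarray(p)-O; return np.array([d@u,d@v,d[2]])
def tool():
    s=bot.read_state();q=s['tool_rot'];return s['eef_pos'],Ro.from_quat([q[1],q[2],q[3],q[0]]).as_matrix(),s
def shift(target_tcp):
    p,R,s=tool(); return R.T@(np.asarray(target_tcp)-p)*100
def rot(xaxis): # turn so tool y down, tool x = xaxis
    p,R,s=tool(); y=np.array([0,0,-1.]); x=np.array(xaxis)/np.linalg.norm(xaxis); G=np.c_[x,y,np.cross(x,y)]
    return np.degrees(Ro.from_matrix(R.T@G).as_rotvec())
E
python3 - <<'E'
from h import *
p,R,s=tool();print(R.round(3))
for x in (u,-u,v,-v): print(rot(x).round(2))
c=cam('top')
def zp(x,y): return (200+x/4-.375,110+y/3.75-.37)
for nm,px,z in [('tin',(218,90),.1),('tin edge R',(277,90),.1),('tin low',(218,150),.1),('purple L',(580,180),.02),('purple L low',(582,210),.0),('boss',(398,252),.04),('tip',(538,224),.038),('whiteback',(554,335),.044)]: print(nm,torail(plane(c,zp(*px),z)).round(4),plane(c,zp(*px),z).round(3))
E
```

```text
[[-0.975 -0.     0.222]
 [-0.222  0.001 -0.975]
 [-0.    -1.    -0.001]]
[5.0000e-02 1.0429e+02 7.0000e-02]
[ 6.000e-02 -7.571e+01 -5.000e-02]
[7.000e-02 1.429e+01 1.000e-02]
[ 1.0000e-02 -1.6571e+02 -1.1000e-01]
tin [ 0.1046 -0.1241  0.1   ] [ 0.69  -0.005  0.1  ]
tin edge R [ 0.0742 -0.1254  0.1   ] [ 0.69  -0.036  0.1  ]
tin low [ 0.1033 -0.0907  0.1   ] [ 0.657 -0.006  0.1  ]
purple L [-0.1018 -0.0964  0.02  ] [ 0.657 -0.211  0.02 ]
purple L low [-0.108  -0.0816  0.    ] [ 0.642 -0.217  0.   ]
boss [ 0.0018 -0.0462  0.04  ] [ 0.609 -0.106  0.04 ]
tip [-0.075  -0.0661  0.038 ] [ 0.627 -0.183  0.038]
whiteback [-0.0838 -0.0007  0.044 ] [ 0.562 -0.19   0.044]
```

Grip axis along the rail (tool x = rail y) after a 14.3° turn. I'll close the fingers and fly toward the open end at height.

{"method": "drive_tool", "body": {"increments": "0 7.15 0 0 0 0 1; 0 7.1 0 0 0 0 1; 0 0 0 -3 0 -2.4 1; 0 0 0 -3 0 -2.4 1; 0 0 0 -3 0 -2.4 1; 0 0 0 -3 0 -2.4 1; 0 0 0 -3 0 -2.4 1; 0 0 0 -3 0 -2.4 1; 0 0 0 -3 0 -2.4 1; 0 0 0 -3 0 -2.4 1", "newtons": 20}}

```text
clock: 0.98
eef_pos: [0.3734, -0.3732, 0.2921]
tool_rot: [-0.009, 0.009, 0.707, -0.707]
ft_force: [1.6, -0.2, 1.2]
width: 0.3
```

```bash
python3 - <<'E'
from h import *
p,R,s=tool();print(s['clock'],p,torail(p),s['width'],rot(v).round(2),shift(rail(-.125,0,.2)).round(2))
E
```

```text
0.9833 [ 0.37342818 -0.37321609  0.29213836] [-0.27146726  0.18290794  0.29213836] 0.29957154480788445 [0.   0.03 0.01] [-18.3    9.21 -14.64]
```

{"method": "drive_tool", "body": {"increments": "0 0 0 -2.6 1 -2 1; 0 0 0 -2.6 1 -2 1; 0 0 0 -2.6 1 -2 1; 0 0 0 -2.6 1 -2 1; 0 0 0 -2.6 1 -2 1; 0 0 0 -2.6 1 -2 1; 0 0 0 -2.7 1 -2.6 1; 0 0 0 0 1 0 1; 0 0 0 0 1.2 0 1; 0 0 0 0 0 0 1"}}

```text
clock: 1.82
eef_pos: [0.5578, -0.2322, 0.1973]
tool_rot: [-0.01, 0.006, 0.708, -0.706]
ft_force: [-0.3, 0.6, -0.2]
width: 0.003
```

```bash
python3 - <<'E'
from h import *
p,R,s=tool();print(s['clock'],p,torail(p),s['width'],rot(v).round(2),shift(rail(-.125,0,.2)).round(2))
cv2.imwrite('pics/w1.png',vision.get_image('wrist'));cv2.imwrite('pics/t1.png',cv2.resize(vision.get_image('top')[110:270,200:400],None,fx=4,fy=3.75,interpolation=cv2.INTER_CUBIC))
E
```

```text
1.8167 [ 0.55784515 -0.23222193  0.19730775] [-0.12581699  0.00214717  0.19730775] 0.003421103274956926 [0.12 0.12 0.32] [-0.21 -0.27 -0.08]
```

View pics/w1.png

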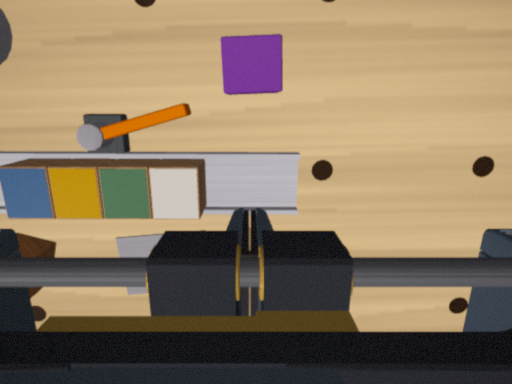

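View pics/t1.png

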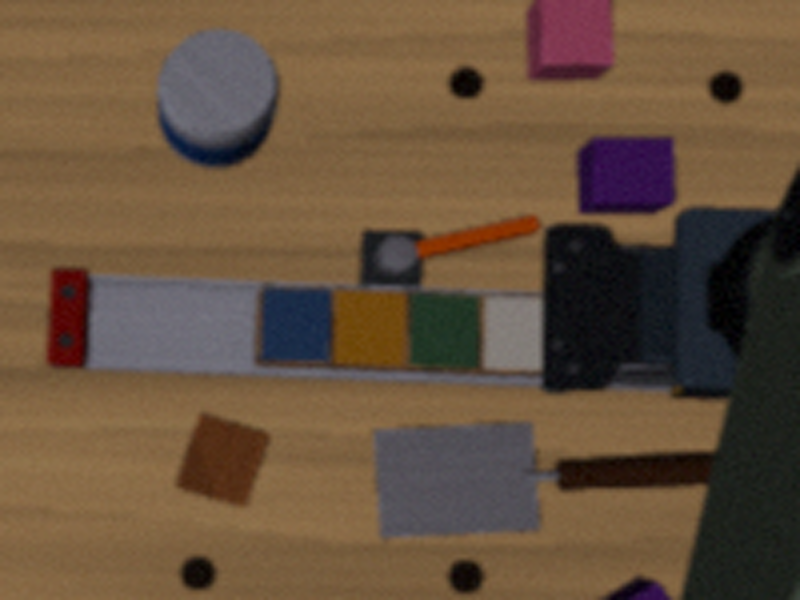

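The wrist view shows the rail nearly level in the image (rows 153–212, open end at column 299), the white block's back edge at ~(200,192) and the keeper arm from (90,137) to (187,108). I'll cross-check the geometry from here.

```bash
python3 - <<'E'
from h import *
im=cv2.imread('pics/w1.png')
cv2.imwrite('pics/w1z.png',cv2.resize(im[90:230,0:310],None,fx=2.58,fy=4,interpolation=cv2.INTER_CUBIC))
c=cam('wrist');ct=cam('top')
for n,px,z in [('end up',(299,153.5),.014),('end lo',(298,212),.014),('wall up L',(100,153),.014),('white top R up',(198,167),.044),('white top R lo',(200,218),.044),('boss',(90,137),.04),('tip',(187,108),.038),('purp',(222,93),.04)]:
    print(n,torail(plane(c,px,z)).round(4))
print(tri(c,(175,193),ct,(329.0,199.0)),torail(tri(c,(175,193),ct,(329.0,199.0))[0]))
E
```

```text
end up [-0.1708 -0.03    0.014 ]
end lo [-0.1722  0.0249  0.014 ]
wall up L [ 0.0061 -0.0304  0.014 ]
white top R up [-0.0855 -0.0237  0.044 ]
white top R lo [-0.0853  0.0198  0.044 ]
boss [ 0.0001 -0.0471  0.04  ]
tip [-0.0779 -0.0694  0.038 ]
purp [-0.1057 -0.0806  0.04  ]
(array([ 0.56196694, -0.17119648,  0.03934293]), np.float64(0.0005967796323381706)) [-0.06470657 -0.00041711  0.03934293]
```

View pics/w1z.png

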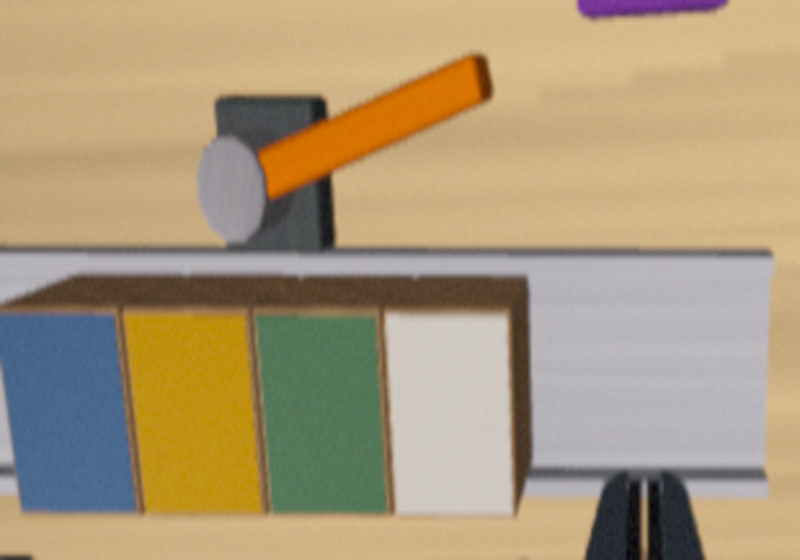

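Both views agree within ~2 mm. Now I'll descend into the channel behind the white block.

```bash
python3 - <<'E'
from h import *
p,R,s=tool();print(s['clock'],torail(p),rot(v).round(2),shift(rail(-.125,-.001,.0923)).round(2))
E
```

```text
1.9167 [-0.12694494  0.00150268  0.1997975 ] [0.02 0.03 0.08] [-0.27 10.75 -0.19]
```

{"method": "drive_tool", "body": {"increments": "0 0 0 -0.1 1.5 -0.1 1; 0 0 0 -0.1 1.5 -0.1 1; 0 0 0 0 1.5 0 1; 0 0 0 0 1.5 0 1; 0 0 0 0 1.5 0 1; 0 0 0 0 1.3 0 1; 0 0 0 0 1 0 1; 0 0 0 0 0.6 0 1; 0 0 0 0 0.3 0 1; 0 0 0 0 0 0 1"}}

```text
clock: 2.75
eef_pos: [0.5609, -0.2316, 0.0932]
tool_rot: [0.009, -0.009, -0.707, 0.707]
ft_force: [-0.5, -0.1, 1.6]
width: 0.009
```

```bash
python3 - <<'E'
from h import *
p,R,s=tool();print(s['clock'],torail(p),rot(v).round(2),s['ft_force'],shift(rail(-.125,-.001,.0923)).round(2))
cv2.imwrite('pics/w2.png',vision.get_image('wrist'));cv2.imwrite('pics/s2.png',cv2.resize(vision.get_image('scene')[140:260,140:300],None,fx=5,fy=5,interpolation=cv2.INTER_CUBIC))
E
```

```text
2.75 [-0.12514129 -0.00088228  0.09322593] [-0.    0.01  0.  ] [-0.47162848 -0.07940896  1.58878474] [-0.01  0.09 -0.01]
```

View pics/w2.png

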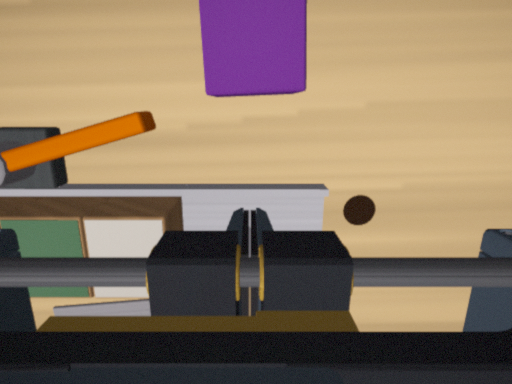

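View pics/s2.png

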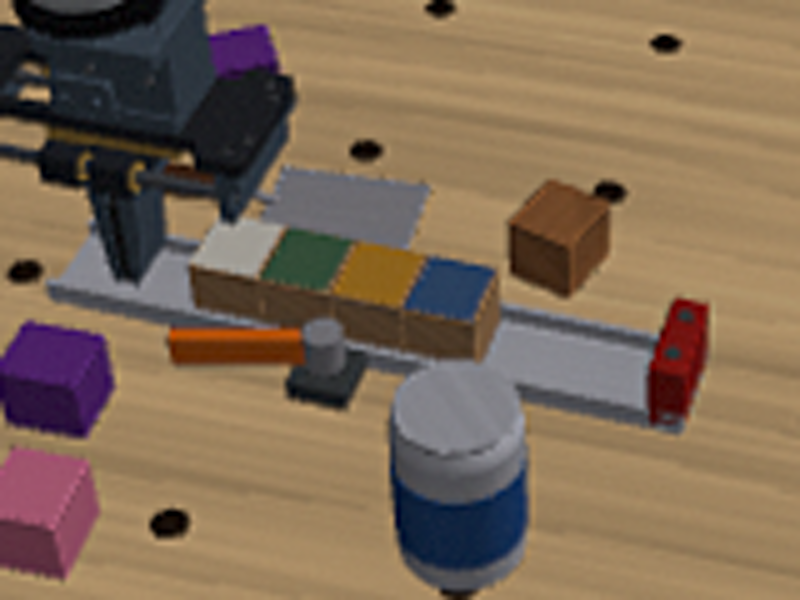

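The fingertips are in the channel (scene ~(130,275)) behind white, clear of everything. Starting the push gently.

{"method": "drive_tool", "body": {"increments": "0 0 0 0 0 -0.5 1; 0 0 0 0 0 -0.5 1; 0 0 0 0 0 -0.4 1; 0 0 0 0 0 -0.3 1; 0 0 0 0 0 -0.3 1; 0 0 0 0 0 -0.3 1; 0 0 0 0 0 -0.3 1; 0 0 0 0 0 -0.3 1; 0 0 0 0 0 -0.3 1; 0 0 0 0 0 -0.3 1"}}

```text
clock: 3.68
eef_pos: [0.5619, -0.1965, 0.0933]
tool_rot: [0.009, -0.009, -0.707, 0.707]
ft_force: [0.5, -1.4, 0.1]
width: 0.007
```

```bash
python3 - <<'E'
from h import *
p,R,s=tool();print(s['clock'],torail(p),rot(v).round(2),s['ft_force'])
cv2.imwrite('pics/s3.png',cv2.resize(vision.get_image('scene')[140:260,140:300],None,fx=5,fy=5,interpolation=cv2.INTER_CUBIC))
E
```

```text
3.6833 [-0.08999502 -0.00103389  0.0932969 ] [-0.05  0.05 -0.02] [ 0.51362225 -1.3788807   0.07496518]
```

View pics/s3.png

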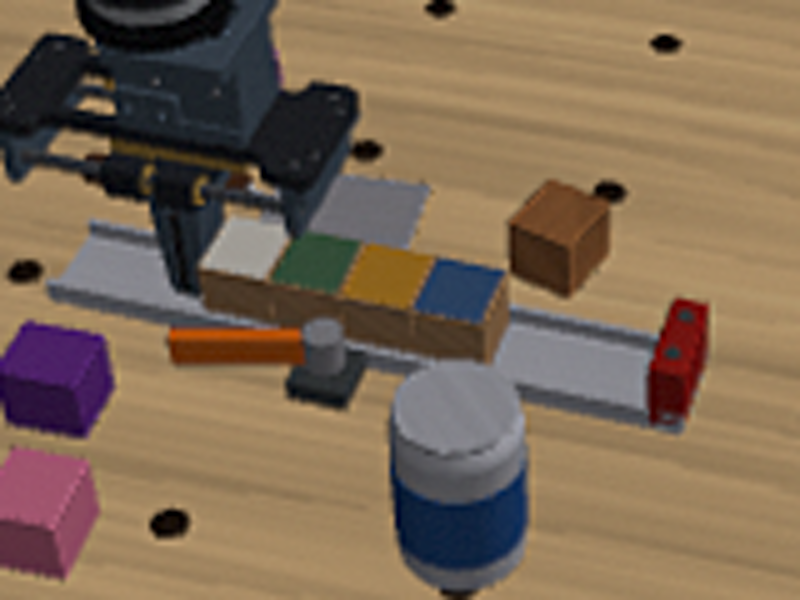

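Contact made; the row moved ~5 mm as a closed train (blue front now ~(508,270)), force 1.4 N. Continuing.

{"method": "drive_tool", "body": {"increments": "0 0 0 0 0 -0.4 1; 0 0 0 0 0 -0.5 1; 0 0 0 0 0 -0.5 1; 0 0 0 0 0 -0.5 1; 0 0 0 0 0 -0.5 1; 0 0 0 0 0 -0.5 1; 0 0 0 0 0 -0.5 1; 0 0 0 0 0 -0.5 1; 0 0 0 0 0 -0.5 1; 0 0 0 0 0 -0.5 1"}}

```text
clock: 4.57
eef_pos: [0.5631, -0.1469, 0.0933]
tool_rot: [0.009, -0.009, -0.707, 0.707]
ft_force: [-0.1, -2.1, 0.2]
width: 0.008
```

```bash
python3 - <<'E'
from h import *
p,R,s=tool();print(s['clock'],torail(p),rot(v).round(2),s['ft_force'])
cv2.imwrite('pics/s4.png',cv2.resize(vision.get_image('scene')[140:260,140:300],None,fx=5,fy=5,interpolation=cv2.INTER_CUBIC))
E
```

```text
4.5667 [-0.0403688  -0.00088344  0.09327036] [-0.01  0.04 -0.  ] [-0.14369522 -2.05961887  0.23131841]
```

View pics/s4.png

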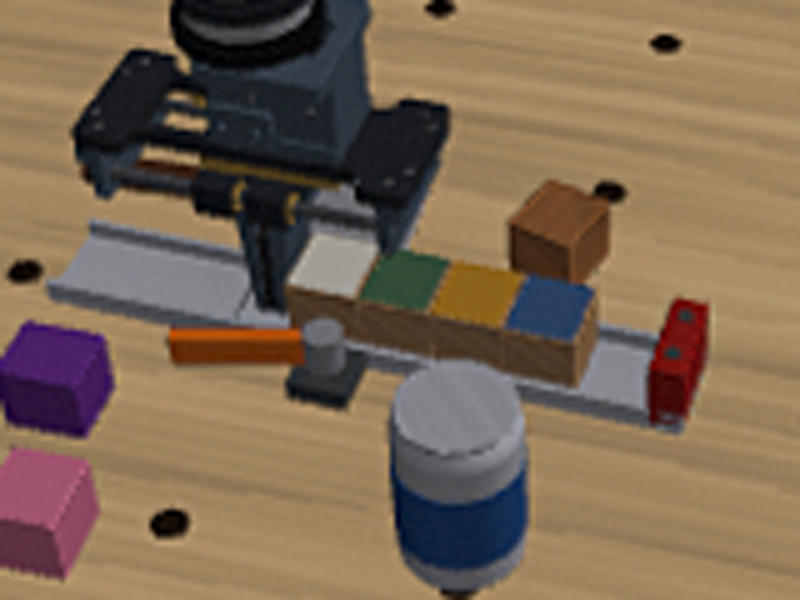

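The train stays together; about 37–40 mm remain (blue front ~(598,290), stop ~(655,330)). Next 34 mm.

{"method": "drive_tool", "body": {"increments": "0 0 0 0 0 -0.5 1; 0 0 0 0 0 -0.5 1; 0 0 0 0 0 -0.5 1; 0 0 0 0 0 -0.4 1; 0 0 0 0 0 -0.4 1; 0 0 0 0 0 -0.3 1; 0 0 0 0 0 -0.2 1; 0 0 0 0 0 -0.2 1; 0 0 0 0 0 -0.2 1; 0 0 0 0 0 -0.2 1"}}

```text
clock: 5.45
eef_pos: [0.5639, -0.1133, 0.0933]
tool_rot: [0.009, -0.009, -0.707, 0.707]
ft_force: [-0.5, -3.0, -0.2]
width: 0.005
```

```bash
python3 - <<'E'
from h import *
p,R,s=tool();print(s['clock'],torail(p),rot(v).round(2),s['ft_force'])
cv2.imwrite('pics/s5.png',cv2.resize(vision.get_image('scene')[140:260,140:300],None,fx=5,fy=5,interpolation=cv2.INTER_CUBIC))
E
```

```text
5.45 [-0.00682444 -0.00086739  0.09325609] [-0.01  0.03 -0.  ] [-0.50044591 -2.97043596 -0.15153261]
```

View pics/s5.png

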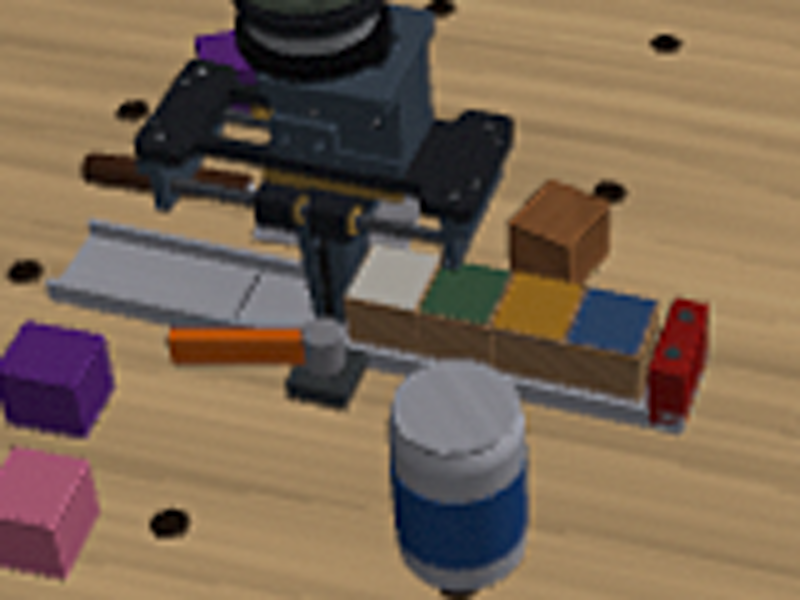

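About 6 mm remain (gap visible at (655,320)). Slow steps until the force rises.

{"method": "drive_tool", "body": {"increments": "0 0 0 0 0 -0.1 1; 0 0 0 0 0 -0.1 1; 0 0 0 0 0 -0.1 1; 0 0 0 0 0 -0.05 1; 0 0 0 0 0 -0.05 1; 0 0 0 0 0 -0.05 1; 0 0 0 0 0 -0.05 1; 0 0 0 0 0 0 1; 0 0 0 0 0 0 1; 0 0 0 0 0 0 1"}}

```text
clock: 6.33
eef_pos: [0.564, -0.1083, 0.0932]
tool_rot: [-0.009, 0.009, 0.707, -0.707]
ft_force: [-0.2, -1.2, 0.6]
width: 0.003
```

{"method": "drive_tool", "body": {"increments": "0 0 0 0 0 -0.1 1; 0 0 0 0 0 -0.05 1; 0 0 0 0 0 -0.05 1; 0 0 0 0 0 -0.05 1; 0 0 0 0 0 -0.05 1; 0 0 0 0 0 0 1; 0 0 0 0 0 0 1; 0 0 0 0 0 0 1; 0 0 0 0 0 0 1; 0 0 0 0 0 0 1"}}

```text
clock: 7.17
eef_pos: [0.5641, -0.1074, 0.0934]
tool_rot: [0.008, -0.008, -0.706, 0.708]
ft_force: [-0.4, -10.1, 1.1]
width: 0.003
```

```bash
python3 - <<'E'
from h import *
p,R,s=tool();print(s['clock'],torail(p),rot(v).round(2),s['ft_force'])
cv2.imwrite('pics/s6.png',cv2.resize(vision.get_image('scene')[140:260,140:300],None,fx=5,fy=5,interpolation=cv2.INTER_CUBIC))
E
```

```text
7.1667 [-0.00083171 -0.00093467  0.0934132 ] [-0.21  0.11 -0.03] [ -0.43830897 -10.06159141   1.06640212]
```

View pics/s6.png

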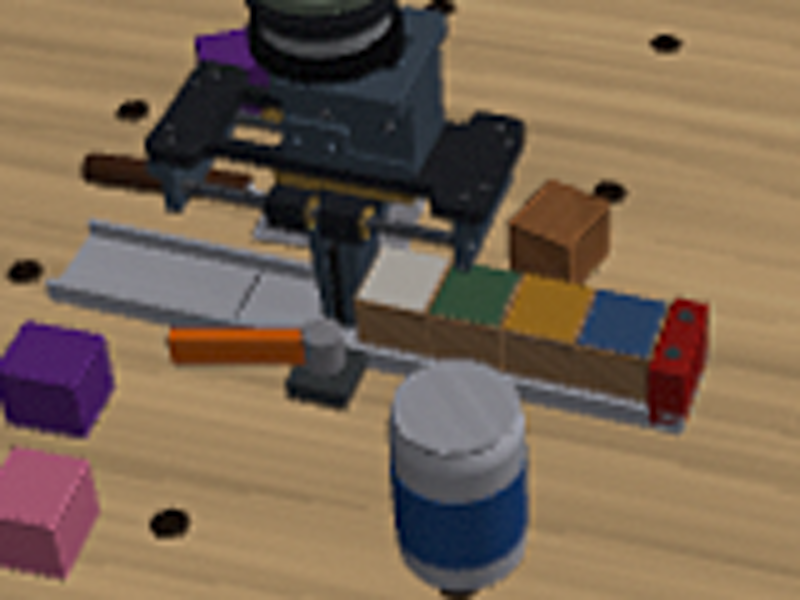

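The row is home: blue touches the stop, all closed up, steady 10 N. Back off 4 cm, then rise.

{"method": "drive_tool", "body": {"increments": "0 0 0 0 0 0.3 1; 0 0 0 0 0 0.8 1; 0 0 0 0 0 1.2 1; 0 0 0 0 0 1.2 1; 0 0 0 0 -1 0.8 1; 0 0 0 0 -1.5 0 1; 0 0 0 0 -1.5 0 1; 0 0 0 0 -1.5 0 1; 0 0 0 0 -0.5 0 1; 0 0 0 0 0 0 1"}}

```text
clock: 8.05
eef_pos: [0.5638, -0.1492, 0.1552]
tool_rot: [0.008, -0.01, -0.707, 0.707]
ft_force: [0.3, -0.0, -0.6]
width: 0.005
```

```bash
python3 - <<'E'
from h import *
p,R,s=tool();print(s['clock'],torail(p),rot(v).round(2),s['ft_force'],shift(rail(-.042,-.097,.152)).round(2))
cv2.imwrite('pics/w7.png',vision.get_image('wrist'))
E
```

```text
8.05 [-0.04265962 -0.00172631  0.15520026] [-0.05 -0.   -0.22] [ 0.25291621 -0.0439319  -0.59997251] [-9.53  0.36 -0.07]
```

View pics/w7.png

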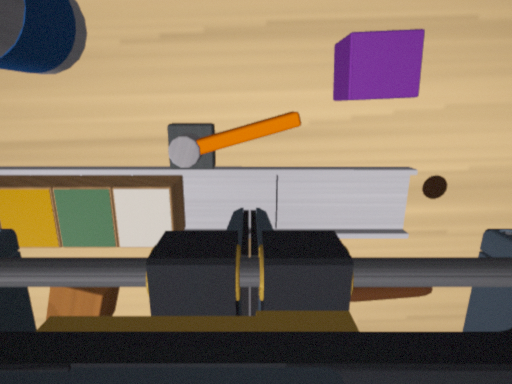

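The wrist view shows white's back edge at ~(173,217), the keeper boss at (184,152) and its tip at (299,119). I'll check these before going over the arm.

```bash
python3 - <<'E'
from h import *
c=cam('wrist')
for n,px,z in [('white top',(173,189),.044),('white top lo',(173,247),.044),('boss',(184,152),.04),('tip',(299,113),.038),('tip low',(300,125),.038),('purp',(336,98),.0),('wall up',(250,170),.014),('wall lo',(300,237),.014),('end',(410,170),.014)]: print(n,torail(plane(c,px,z)).round(4))
t=cv2.imread('pics/w7.png')
p,R,s=tool();print(torail(p),shift(rail(-.042,-.097,.152)).round(2))
E
```

```text
white top [ 0.0088 -0.0207  0.044 ]
white top lo [0.0114 0.0215 0.044 ]
boss [ 0.0009 -0.0449  0.04  ]
tip [-0.0742 -0.0698  0.038 ]
tip low [-0.0751 -0.0623  0.038 ]
purp [-0.1074 -0.0799  0.    ]
wall up [-0.0427 -0.0275  0.014 ]
wall lo [-0.0827  0.027   0.014 ]
end [-0.1633 -0.0275  0.014 ]
[-0.04232944 -0.00106831  0.15395097] [-9.59  0.21 -0.03]
```

White's back face is at x≈10 mm (home), and the keeper is at ≈1.84 rad. I'll cross over the arm and descend on its outer side.

{"method": "drive_tool", "body": {"increments": "0 0 0 -1.6 0 0 1; 0 0 0 -2 0 0 1; 0 0 0 -2 0 0 1; 0 0 0 -2 0 0 1; 0 0 0 -2 0 0 1; 0 0 0 0 0.8 0 1; 0 0 0 0 1.5 0 1; 0 0 0 0 1.5 0 1; 0 0 0 0 1 0 1; 0 0 0 0 0.4 0 1"}}

```text
clock: 8.93
eef_pos: [0.6568, -0.1505, 0.0982]
tool_rot: [-0.011, 0.007, 0.707, -0.707]
ft_force: [1.0, -0.3, -0.5]
width: 0.004
```

```bash
python3 - <<'E'
from h import *
p,R,s=tool();print(s['clock'],torail(p),rot(v).round(2),s['ft_force'])
cv2.imwrite('pics/w8.png',vision.get_image('wrist'))
cv2.imwrite('pics/s8.png',cv2.resize(vision.get_image('scene')[140:260,140:300],None,fx=5,fy=5,interpolation=cv2.INTER_CUBIC))
E
```

```text
8.9333 [-0.04158229 -0.09472152  0.09817283] [0.07 0.03 0.33] [ 1.01168027 -0.31192045 -0.45165097]
```

View pics/w8.png

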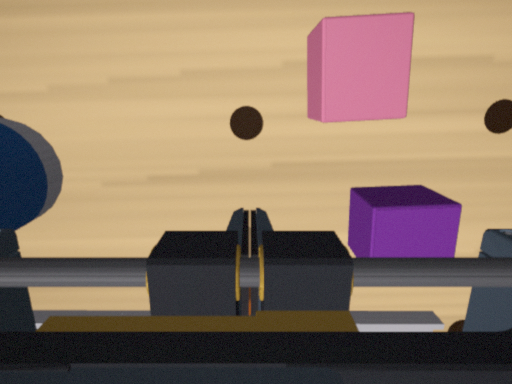

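View pics/s8.png

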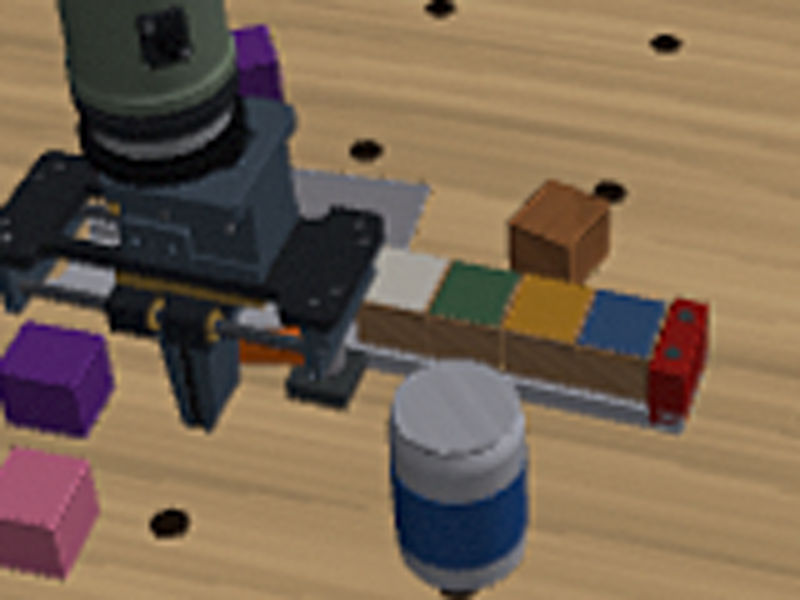

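The fingertips stand outside the keeper arm with the tin, purple and pink blocks clear (tin edge ends at column ~60). Computing the arc.

```bash
python3 - <<'E'
from h import *
p,R,s=tool();print(torail(p),rot(v).round(2))
A=list(np.linspace(1.84,0,17))+[-.03]
pts=[torail(p)[:2]*100]
prev=pts[0]
for a in A:
    d=.5+1.1*abs(np.cos(a))+1.6*abs(np.sin(a)); r=5.2
    q=np.array([.1,-4.5])+r*np.array([-np.sin(a),np.cos(a)])+d*np.array([-np.cos(a),-np.sin(a)])
    dl=q-prev; print(round(a,2),q.round(2),'tool x,z:',dl[1].round(2),-dl[0].round(2)); prev=q
E
```

```text
[-0.04175997 -0.09577928  0.09983678] [0.03 0.03 0.17]
1.84 [-4.29 -8.13] tool x,z: 1.44 0.12
1.72 [-4.69 -7.52] tool x,z: 0.61 0.4
1.61 [-5.01 -6.84] tool x,z: 0.68 0.32
1.5 [-5.25 -6.28] tool x,z: 0.57 0.24
1.38 [-5.44 -5.75] tool x,z: 0.53 0.19
1.27 [-5.57 -5.18] tool x,z: 0.57 0.13
1.15 [-5.63 -4.58] tool x,z: 0.61 0.06
1.04 [-5.62 -3.94] tool x,z: 0.63 -0.02
0.92 [-5.51 -3.29] tool x,z: 0.65 -0.1
0.8 [-5.32 -2.64] tool x,z: 0.65 -0.19
0.69 [-5.04 -2.  ] tool x,z: 0.64 -0.29
0.57 [-4.65 -1.38] tool x,z: 0.61 -0.38
0.46 [-4.18 -0.82] tool x,z: 0.57 -0.48
0.34 [-3.61 -0.31] tool x,z: 0.51 -0.56
0.23 [-2.97  0.12] tool x,z: 0.43 -0.64
0.12 [-2.26  0.46] tool x,z: 0.34 -0.71
0.0 [-1.5  0.7] tool x,z: 0.24 -0.76
-0.03 [-1.39  0.75] tool x,z: 0.05 -0.11
```

{"method": "drive_tool", "body": {"increments": "0 0 0 0.7 0 0.1 1; 0 0 0 0.7 0 0.1 1; 0 0 0 0.6 0 0.4 1; 0 0 0 0.7 0 0.3 1; 0 0 0 0.6 0 0.2 1; 0 0 0 0.5 0 0.2 1; 0 0 0 0.6 0 0.1 1; 0 0 0 0.6 0 0.1 1; 0 0 0 0.6 0 0 1; 0 0 0 0.5 0 -0.1 1"}}

```text
clock: 9.87
eef_pos: [0.597, -0.1635, 0.1012]
tool_rot: [0.009, -0.009, -0.707, 0.707]
ft_force: [1.5, 0.6, 0.0]
width: 0.003
```

```bash
python3 - <<'E'
from h import *
p,R,s=tool();print(s['clock'],torail(p),rot(v).round(2),s['ft_force'])
cv2.imwrite('pics/s9.png',cv2.resize(vision.get_image('scene')[140:260,140:300],None,fx=5,fy=5,interpolation=cv2.INTER_CUBIC))
E
```

```text
9.8667 [-0.05610333 -0.03519419  0.10124955] [-0.02  0.03  0.01] [1.51429011 0.5776268  0.01302504]
```

View pics/s9.png

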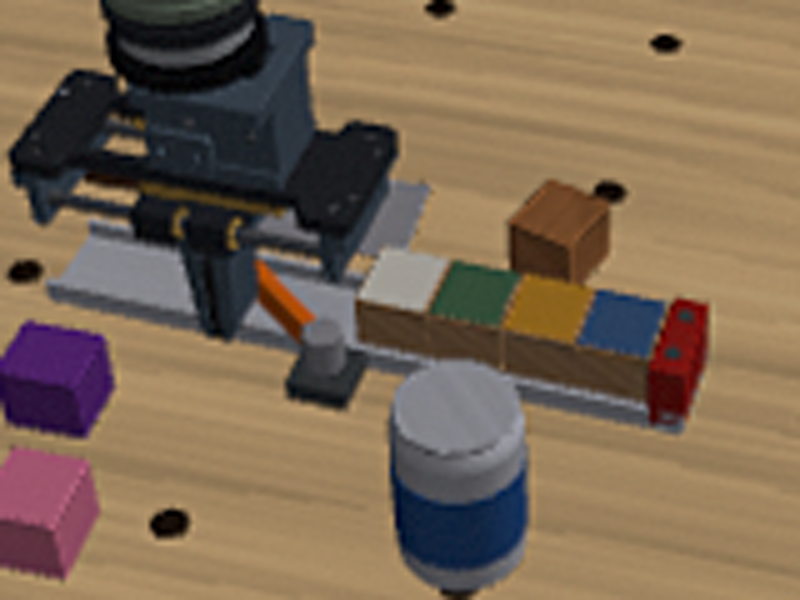

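The keeper is swinging over the rail (~0.95 rad), with low force (1.5 N). Continuing the arc.

{"method": "drive_tool", "body": {"increments": "0 0 0 0.5 0 -0.1 1; 0 0 0 0.6 0 -0.2 1; 0 0 0 0.6 0 -0.3 1; 0 0 0 0.6 0 -0.4 1; 0 0 0 0.6 0 -0.5 1; 0 0 0 0.5 0 -0.5 1; 0 0 0 0.4 0 -0.6 1; 0 0 0 0.3 0 -0.5 1; 0 0 0 0.1 0 -0.4 1; 0 0 0 0 0 -0.3 1"}}

```text
clock: 10.75
eef_pos: [0.556, -0.1235, 0.1012]
tool_rot: [-0.009, 0.008, 0.707, -0.707]
ft_force: [-0.3, -0.9, -0.1]
width: 0.007
```

```bash
python3 - <<'E'
from h import *
p,R,s=tool();print(s['clock'],torail(p),rot(v).round(2),s['ft_force'])
cv2.imwrite('pics/s10.png',cv2.resize(vision.get_image('scene')[140:260,140:300],None,fx=5,fy=5,interpolation=cv2.INTER_CUBIC))
E
```

```text
10.75 [-0.0172046   0.00678885  0.10117626] [0.   0.07 0.08] [-0.29840782 -0.87747214 -0.10159887]
```

View pics/s10.png

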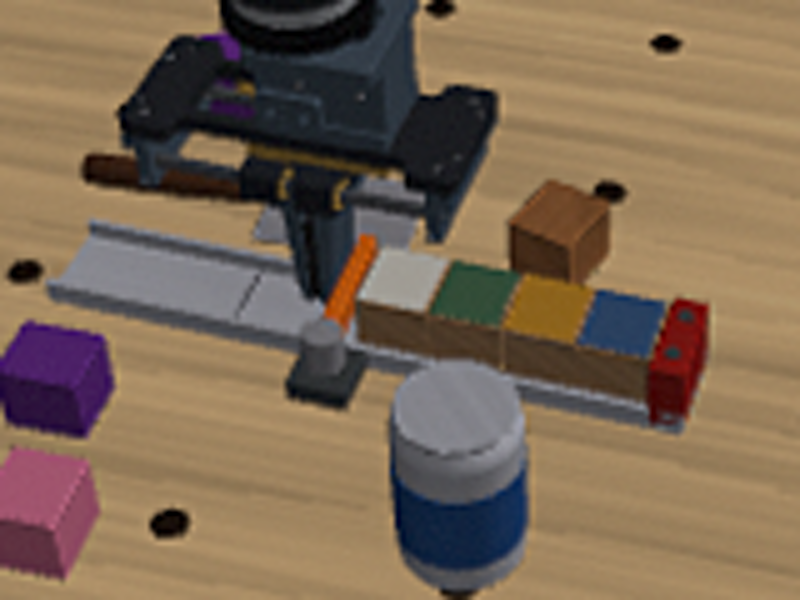

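Nearly closed (arm from (340,320) to (370,240), just behind white). Pressing the last millimetres to the hard stop.

{"method": "drive_tool", "body": {"increments": "0 0 0 0 0 -0.1 1; 0 0 0 0 0 -0.1 1; 0 0 0 0 0 -0.1 1; 0 0 0 0 0 -0.1 1; 0 0 0 0 0 -0.05 1; 0 0 0 0 0 -0.05 1; 0 0 0 0 0 0 1; 0 0 0 0 0 0 1; 0 0 0 0 0 0 1; 0 0 0 0 0 0 1"}}

```text
clock: 11.63
eef_pos: [0.5566, -0.1201, 0.1011]
tool_rot: [0.009, -0.009, -0.707, 0.708]
ft_force: [-0.8, -5.0, -0.4]
width: 0.007
```

```bash
python3 - <<'E'
from h import *
p,R,s=tool();print(s['clock'],torail(p),rot(v).round(2),s['ft_force'])
E
```

```text
11.6333 [-0.01377095  0.0062131   0.10114149] [-0.09  0.05  0.01] [-0.83757713 -5.04514723 -0.39155916]
```

The hard stop is felt at 5 N, at the expected place. Backing off and rising clear.

{"method": "drive_tool", "body": {"increments": "0 0 0 0 0 0.2 1; 0 0 0 0 0 0.6 1; 0 0 0 0 0 1 1; 0 0 0 0 0 1.2 1; 0 0 0 0 -1.5 1 1; 0 0 0 0 -3 0 1; 0 0 0 0 -3 0 1; 0 0 0 0 -3 0 1; 0 0 0 0 -1.5 0 1; 0 0 0 0 0 0 1"}}

```text
clock: 12.47
eef_pos: [0.5576, -0.1608, 0.2255]
tool_rot: [0.006, -0.012, -0.706, 0.708]
ft_force: [0.5, 0.2, -0.4]
width: 0.005
```

{"method": "drive_tool", "body": {"increments": "0 0 0 2 -1 2 1; 0 0 0 2 0 2 1; 0 0 0 2 0 2 1; 0 0 0 2 0 2 1; 0 0 0 2 0 2 1; 0 0 0 2 0 2 1; 0 0 0 0 0 0 1; 0 0 0 0 0 0 1; 0 0 0 0 0 0 1; 0 0 0 0 0 0 1"}}

```text
clock: 13.3
eef_pos: [0.4333, -0.2758, 0.2307]
tool_rot: [-0.009, 0.008, 0.707, -0.707]
ft_force: [-0.0, 0.8, 1.4]
width: 0.008
```

```bash
python3 - <<'E'
from h import *
p,R,s=tool();print(s['clock'],torail(p),s['ft_force'])
t=vision.get_image('top');cv2.imwrite('pics/t11r.png',t)
cv2.imwrite('pics/t11.png',cv2.resize(t[110:270,200:400],None,fx=4,fy=3.75,interpolation=cv2.INTER_CUBIC))
cv2.imwrite('pics/s11.png',cv2.resize(vision.get_image('scene')[140:260,140:300],None,fx=5,fy=5,interpolation=cv2.INTER_CUBIC))
E
```

```text
13.3 [-0.17253606  0.12554737  0.2307442 ] [-0.01337198  0.75966825  1.36335234]
```

View pics/t11.png

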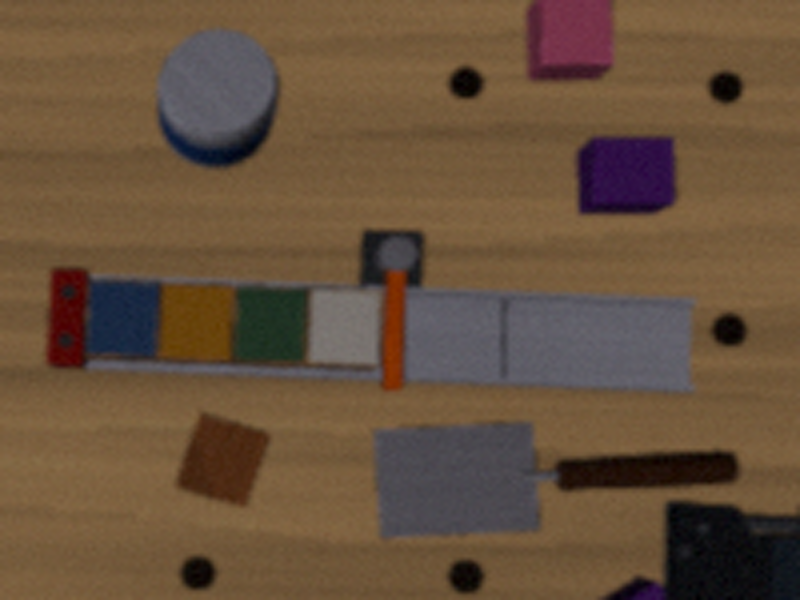

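View pics/s11.png

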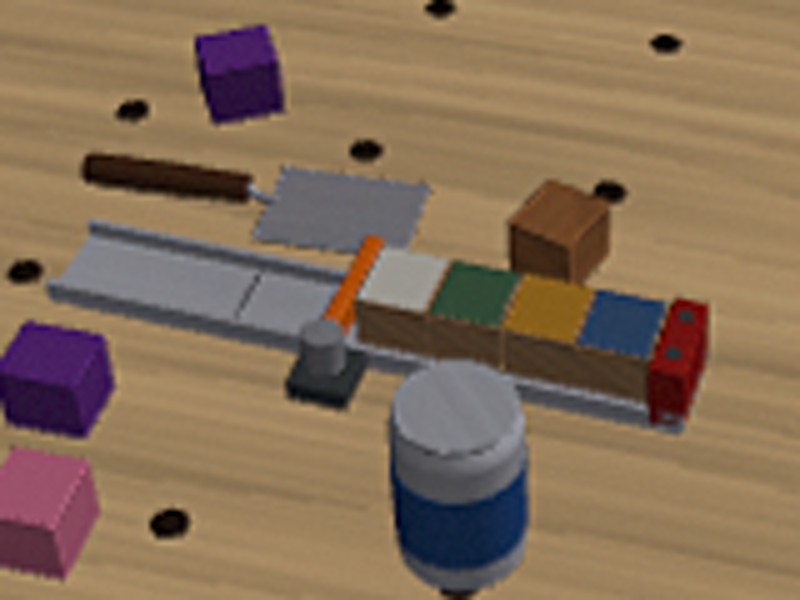

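Top view: row tight between the stop (column 88) and the keeper (column ~395), bystanders unchanged. A quick numeric check of the keeper angle and the row.

```bash
python3 - <<'E'
from h import *
im=cv2.imread('pics/t11r.png');c=cam('top');hsv=cv2.cvtColor(im,cv2.COLOR_BGR2HSV)
m=((hsv[...,0]<14)&(hsv[...,0]>4)&(hsv[...,1]>200)).astype(np.uint8);m[:,:285]=0;m[:,315:]=0;m[:170]=0;m[225:]=0
pts=np.argwhere(m)[:,::-1];P=np.array([torail(plane(c,p,.038))[:2] for p in pts])
vx,vy,x0,y0=cv2.fitLine(P.astype(np.float32),cv2.DIST_L2,0,.01,.01).ravel()
print(len(P),P.min(0),P.max(0),'angle',np.arctan(-vx/vy))
def zp(x,y): return (200+x/4-.375,110+y/3.75-.37)
for n,px in [('back',(380,328)),('front',(88,320))]: print(n,torail(plane(c,zp(*px),.044)).round(4))
E
```

```text
128 [-0.00304975 -0.03288034] [0.00712791 0.03313925] angle -0.020227509
back [ 0.0107 -0.0009  0.044 ]
front [0.1691 0.0008 0.044 ]
```

Everything checks out: keeper angle ≈ 0 (−0.02 measured), row from 10.7 to 169 mm. Handing in.

```bash
python3 -c "
from station import bot
print(bot.finish_job())"
```

```text
the job is handed in; nothing more can be done
None
```

I pushed the row of four home against the red stop, swung the keeper shut behind the white block, moved clear and handed the job in at about 13.4 s of the 48 s. No verdict was reported.

**Push:** With closed fingertips the row moved as one train. The push force stayed at about 3 N or less until the stop, then rose to a steady 10 N.

**Keeper:** I swung the arm round from outside with about 1.5 N or less, to its hard stop, where I felt 5 N.

**Last checks (top view):**
- **Row:** It fills x ≈ 10.7 to 169 mm of the rail, against 10 to 170 mm when fully home.
- **Keeper:** Its angle measured about −0.02 rad, which is closed within measuring error.
- **Bystanders:** The tin, spare block and putty knife look unmoved when compared by eye with the first picture; I did not measure them.

**Disagreements:** An early wrist-camera reading put the rail 1–3 mm off from the top camera, about what the calibration allows. A later wrist view agreed with the top camera on the white block and the keeper, though it put the rail's open end about 7 mm off; I did not follow that up. No check failed.

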